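# Fit the guide rod of a fold-out plate track and hold it for clamping

## Robot

A 6-joint arm with a two-finger parallel gripper is mounted at the origin on the work surface. World frame = base frame: x ahead of the robot, y to its left, z up, the work surface at z = 0. Lengths are in m, angles in rad, forces in N, time in s.
With the tool pointing down it reaches from about 0.3 to 0.775 m from the base axis. Payload 14.6 kg.
Tool frame: the origin (TCP) lies midway between the tips of the shut fingers; the grasp point (between the pads) lies 19 mm behind it; x points along the fingers, z is the direction in which the jaws open and shut, and the axes are right-handed (so a half turn about x gives the same grasp; the last joint's range is limited). The gripper opens to 94 mm and grips with 3 to 60 N. Pads are 16 mm wide; open, the fingers measure 119 mm over their backs; the gripper's body (75 mm by 177 mm) begins 78 mm behind the grasp point.
Start: joints at [-1.197, 0.3, 1.521, -0, 1.321, -0.067], TCP at [0.235, -0.497, 0.205] pointing down, gripper open.
Joint ranges: [-3.03, 3.03], [-0.79, 2.21], [0.23, 2.52], [-1.04, 4.18], [0, 3.07], [-2.55, 2.55]. Speed limits (rad/s): [2.22, 2.22, 2.57, 3.14, 3.14, 3.14].

## Interface

Orientations are given as a unit quaternion [w, x, y, z].
In Python, from station import r gives the robot as it stands.
- The arm moves only by the shell command python3 -m inch 'ROWS' [FORCE]. ROWS is a JSON object of lists of equal length, an entry for each row: "translation": the shift along the tool's x, y, z in mm, a list of three; "turn": the turn about the tool's x in rad; "jaw": the opening in per cent of the stroke, from 0 (shut) to 100 (fully open). In form: {"translation": [[dx, dy, dz], ...], "turn": [turn, ...], "jaw": [jaw, ...]}. A call has 1 to 8 rows; each row shifts and turns the commanded pose from where the row before left it, along the tool's axes as they then stand; what a row does not reach is not made up. A row lasts 1/12 s, in which the tool goes at most 41.7 mm and 7.16 degrees, less where a joint would pass 70% of its speed; a pose out of reach is approached as far as the arm can. A call with a gripper value outside its range is refused whole. The fingers move at their own pace and stop on an object; FORCE is the grip in N (left out, the last holds). Time passes only in rows, so rows that do not move let the fingers close. It gives the time, the measured TCP pose, the force and the opening at its end, in the units of the state.
- r.sense(): the state, without advancing time (a new reading comes with each control period).
- r.get_image(name): name is "scene" or "top" or "wrist"; returns the picture (400x640x3 uint8, red, green, blue); there is no depth.
- r.camera_info(name): a dict with "intrinsics" (3x3 intrinsics, pixels), "pose" (4x4, takes a point from camera to world coordinates). Camera axes: x right, y down, z forward; pixel columns grow to the right and rows downward; lengths in m; the calibration is good to about 2 mm. A picture is of the moment at which its call begins: read the wrist's pose just before it. camera_info takes no time and is no camera call; for the wrist camera it gives the pose at the moment of the call.
- r.finish_job(): hands the job in, once; it reports no verdict.
The state is a dict: "t": time; "q": joint angles; "qvel": joint speeds; "joint_torque": joint torques, N m; "position": TCP position; "orientation": TCP orientation; "ft_force": force on the tool from outside, world axes, zero at the start; "torque": the same for the moment, N m; "finger_gap": finger opening in m.
Only numpy, scipy, OpenCV 4.12 (cv2) and the standard library are available. Lean on these libraries where they do the work, as an engineer would, in place of code of your own. Each camera call takes 0.05 s, during which the arm holds its last target.

## Task

Set up the fold-out microplate track beside the pipetting robot: swing the folded aluminium support arm out until it snaps into its detent at the end stop. Then take the guide rod from its grey rest by the black handle, feed it through the clamp block on the black base and on through the clamp block on the support arm until the whole nose stands out beyond it. Finish still gripping the rod by the handle so, with the arm in its detent and the rod not forced hard against the blocks, while a colleague tightens the clamp screws; leave the microplate, tip box, plate carriage and hex key where they are.

Things in the scene. Friction and masses are not known exactly. Their poses are not given: they have to be found in the camera images.
- track_base: Fixed black deck plate, x -150 to +65, y -150 to +50 mm, 15 mm high, with an aluminium clamp block (22 mm along x, 44 mm wide, top at 96 mm), the arm's hinge, a plunger housing (41 mm high) and conical pins (35 mm high) round a microplate. Origin on the bench below the middle of that block; x = direction in which the rod is fed, towards the arm's block once the arm is out; z up.
- base_bore (a point): Middle of the 14.5 mm bore, along track_base's x, of the clamp block on the black base, 72 mm above the bench; the block's faces are 11 mm before and after this point.
- hinge_top (a point): Top of the support arm's hinge, whose axis is vertical: 30 mm along x from base_bore, 45 mm above the bench.
- support_arm (a joint): Swing of the aluminium arm on its vertical hinge: 0 = folded (100 degrees counterclockwise from track_base's x, seen from above), grows as it swings out clockwise; 1.745 = end stop, its bore in line with base_bore. A sprung ball resists from about 1.2 rad, snaps over at 1.5 and then keeps the arm at the stop. About 4 N at the block drives it home; before that it stays where left.
- outer_bore (a point): Middle of the 14.5 mm bore of the clamp block on the arm's end, 115 mm from the hinge axis, 72 mm above the bench; 145 mm from base_bore when the arm is out. x points outwards along arm and bore, z up. Block 22 mm along x, 44 mm wide along y, top at 96 mm, on the 28 mm wide arm (top at 39 mm). Pushing the block's y+ face swings the arm out.
- guide_rod: Guide rod, 240 mm long over all, 100 g: a round black ribbed handle, 20 mm diameter and 50 mm long, and a bright aluminium rod, 12 mm diameter. Origin at the middle of the handle, on the axis; x axis points along the rod to the nose. The handle's front shoulder is at x = 25 mm. It lies level in its rest, axis 50 mm above the bench, with the handle overhanging the rest's end.
- rod_nose (a point): Tip of the rod's nose, 215 mm from the middle of the handle; the last 10 mm taper from 12 to 5 mm diameter.
- rod_rest: Grey rest, fixed to the bench: base 150 x 60 x 8 mm along x and two forked uprights, 12 mm thick, 58 mm high, 60 mm either side of its origin, whose 16 mm wide open-topped slots carry the rod. Origin under its middle, on the bench; x axis along the rod, handle at the -x end (middle of the handle 105 mm from the origin).
- microplate: Bystander: clear 96-well microplate, 128 x 86 x 15 mm, in the pin nest on the black base. Origin under its middle.
- tip_box: Bystander: light blue box of pipette tips, 122 x 86 x 72 mm. Origin under its middle.
- plate_carriage: Bystander: plate carriage, a black tray 136 x 94 mm with raised corners on an aluminium saddle, 64 mm high in all; it is put on the track later. Origin under its middle.
- hex_key: Bystander: dark L-shaped hex key lying flat, 120 x 40 x 6 mm. Origin near its middle, on the bench.
Mind the look-alikes: they are no part of the job. There is more than one size of the guide_rod; the one meant has the size given above.

How it is judged:
On the way, in this order (a step that is already met when the one before it is completed fails the run):
1. the support arm is swung out and sits in its detent at the end stop (value of joint support_arm above 1.7 rad), for 0.3 s.
2. with the arm in its detent, the rod's nose has entered the bore of the block on the base (value of joint support_arm above 1.7 rad and x of rod_nose in the frame of base_bore between 0 and 0.1 m and y of rod_nose in the frame of base_bore between -0.012 and 0.012 m and z of rod_nose in the frame of base_bore between -0.012 and 0.012 m and angle between the x axis of guide_rod and the x axis of track_base, either way round below 0.15 rad), for 0.1 s.
At the end, for the whole second after the job is handed in: Arm in its detent (joint over 1.70 rad); rod through both blocks from the base side: axis within 3.4 degrees, nose tip 7 mm or more past the arm block and within 6 mm of its bore axis; rod still, gripped (over 2 N) within 35 mm of the handle's middle, pressing on the track with under 15 N (value of joint support_arm above 1.7 rad and x of rod_nose in the frame of outer_bore above 0.018 m and y of rod_nose in the frame of outer_bore between -0.006 and 0.006 m and z of rod_nose in the frame of outer_bore between -0.006 and 0.006 m and x of guide_rod in the frame of base_bore below -0.03 m and angle between the x axis of guide_rod and the x axis of track_base, either way round below 0.06 rad and contact force between the fingers and guide_rod above 2 N and distance between the grasp point and guide_rod below 0.035 m and contact force between guide_rod and track_base below 15 N and linear speed of guide_rod below 0.02 m/s); the arm keeps its last pose, push and grip.
It fails at once if the microplate is disturbed (moved more than 15 mm) (distance of microplate from where it was at the start of the episode above 0.015 m).
It fails at once if the tip box is disturbed (moved more than 20 mm) (distance of tip_box from where it was at the start of the episode above 0.02 m).
It fails at once if the plate carriage is disturbed (moved more than 20 mm) (distance of plate_carriage from where it was at the start of the episode above 0.02 m).
It fails at once if the hex key is disturbed (moved more than 20 mm) (distance of hex_key from where it was at the start of the episode above 0.02 m).
It also fails if it takes over 72 s, if anything falls off the work surface, if the arm or the gripper's body presses on something with over 40 N, if the wrist force passes 120 N, or if a joint passes its speed limit or range.

## Working session

There is one attempt and no reset: what is moved stays moved. The work goes in short steps, Python scripts to look and compute and a shell command to move; the robot and the scene stay as the last step left them, time stands still between calls to the robot, and variables do not carry over. Pictures are saved under pics/ and viewed, and the job is handed in when it is done.

```bash
ls; mkdir -p pics; python3 - <<'E'
from station import r
import cv2,numpy as np
s=r.sense();print({k:np.round(v,3).tolist() for k,v in s.items()})
for n in("scene","top"):
    i=r.camera_info(n);print(n,np.round(i["intrinsics"],1).tolist(),np.round(i["pose"],4).tolist())
    cv2.imwrite(f"pics/{n}0.png",r.get_image(n)[:,:,::-1])
E
```

```text
pics
{'t': 0.0, 'q': [-1.197, 0.3, 1.522, -0.0, 1.321, -0.067], 'qvel': [0.001, -0.0, -0.0, 0.001, -0.001, 0.0], 'joint_torque': [0.0, -53.181, -35.274, 0.071, 0.024, -0.0], 'position': [0.235, -0.497, 0.205], 'orientation': [0.597, 0.379, 0.598, -0.378], 'ft_force': [-0.083, 0.828, -0.019], 'torque': [0.034, -0.042, 0.003], 'finger_gap': 0.094}
scene [[362.8, 0.0, 318.5], [0.0, 362.8, 199.0], [0.0, 0.0, 1.0]] [[0.343, 0.6207, -0.7051, 1.1723], [0.9392, -0.2382, 0.2472, -0.2219], [-0.0145, -0.747, -0.6646, 0.693], [0.0, 0.0, 0.0, 1.0]]
top [[473.8, 0.0, 315.2], [0.0, 473.8, 204.0], [0.0, 0.0, 1.0]] [[0.008, -0.999, 0.0439, 0.421], [-1.0, -0.0081, -0.0018, 0.0063], [0.0022, -0.0439, -0.999, 1.6837], [0.0, 0.0, 0.0, 1.0]]
```

View pics/scene0.png

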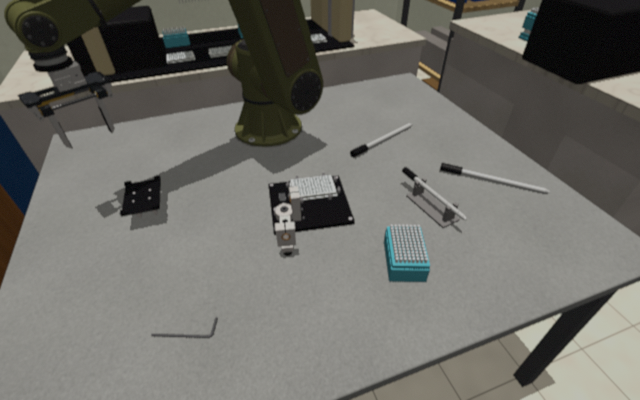

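View pics/top0.png

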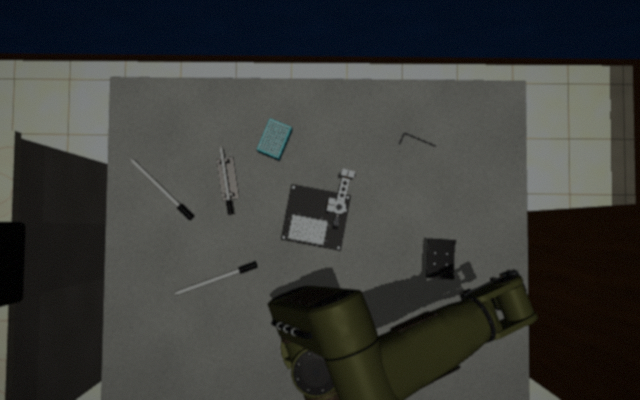

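```bash
python3 - <<'E'
import cv2
a=cv2.imread("pics/top0.png")
cv2.imwrite("pics/c1.png",cv2.convertScaleAbs(cv2.resize(a[140:260,270:370],None,fx=5,fy=5,interpolation=cv2.INTER_CUBIC),alpha=2))
cv2.imwrite("pics/c2.png",cv2.convertScaleAbs(cv2.resize(a[135:305,110:270],None,fx=3.5,fy=3.5,interpolation=cv2.INTER_CUBIC),alpha=2))
b=cv2.imread("pics/scene0.png")
cv2.imwrite("pics/c3.png",cv2.resize(b[110:290,250:560],None,fx=2.5,fy=2.5,interpolation=cv2.INTER_CUBIC))
E
```

```text
(no output)
```

View pics/c1.png

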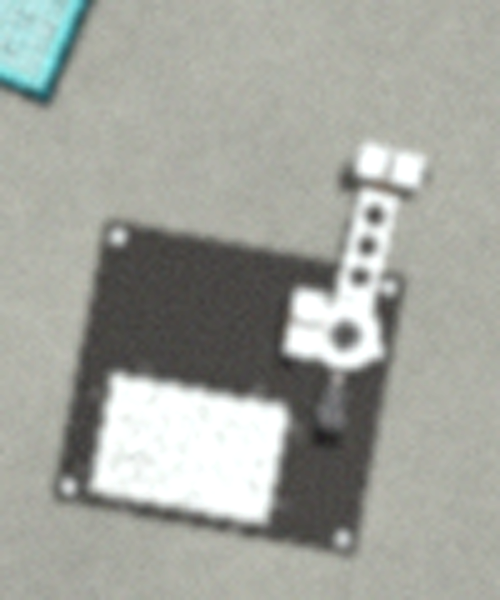

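View pics/c2.png

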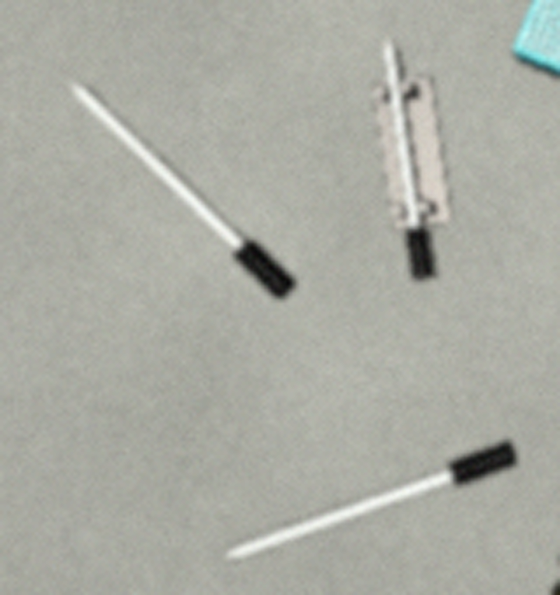

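View pics/c3.png

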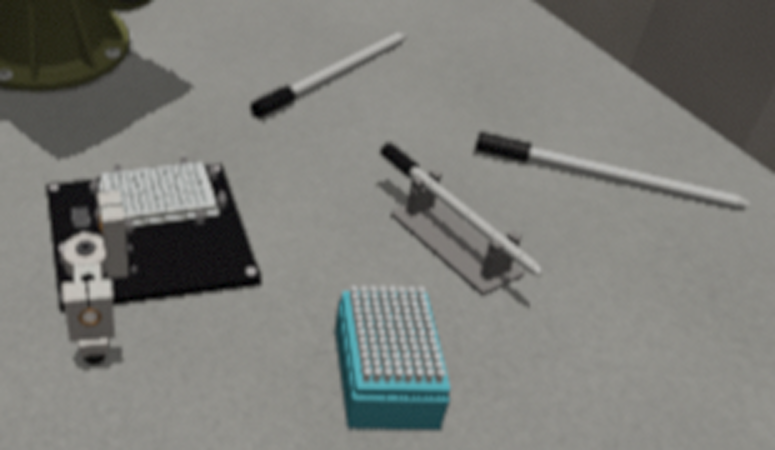

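```bash
cat > h.py <<'E'
from station import r
import numpy as np, cv2, json
def ray(n,uv,z,info=None):
    i=info or r.camera_info(n);K=np.array(i["intrinsics"]);P=np.array(i["pose"])
    d=P[:3,:3]@np.linalg.solve(K,[uv[0],uv[1],1]);o=P[:3,3];return o+d*(z-o[2])/d[2]
def proj(n,X,info=None):
    i=info or r.camera_info(n);K=np.array(i["intrinsics"]);P=np.array(i["pose"])
    p=K@(P[:3,:3].T@(np.array(X)-P[:3,3]));return p[:2]/p[2]
def un(u,v,f,ox,oy):return ((u+.5)/f-.5+ox,(v+.5)/f-.5+oy)
def fit2(A,B): # B=R A + t
    A=np.array(A);B=np.array(B);a=A-A.mean(0);b=B-B.mean(0)
    th=np.arctan2((a[:,0]*b[:,1]-a[:,1]*b[:,0]).sum(),(a*b).sum());R=np.array([[np.cos(th),-np.sin(th)],[np.sin(th),np.cos(th)]])
    t=B.mean(0)-R@A.mean(0);return th,t,(R@A.T).T+t-B
E
python3 - <<'E'
from h import *
C=[(105,218),(405,275),(352,553),(55,497)]
W=[ray("top",un(u,v,5,270,140),.015)[:2] for u,v in C]
A=[(-.15,.05),(.065,.05),(.065,-.15),(-.15,-.15)]
th,t,res=fit2(A,W);print("track",np.degrees(th),t,"res mm",(res*1e3).round(1).tolist())
for n,a,b,z in[("rest",(421,253),(390,43),.05),("left",(265,270),(75,85),.01),("low",(483,463),(230,555),.01)]:
    p=ray("top",un(*a,3.5,110,135),z);q=ray("top",un(*b,3.5,110,135),z);d=q-p;print(n,p.round(4),q.round(4),"L",np.linalg.norm(d).round(4),"yaw",np.degrees(np.arctan2(d[1],d[0])).round(1))
# scene check: rod rest
C=[(398,158),(540,270)]
for u,v in C:print("scene rest",ray("scene",un(u,v,2.5,250,110),.05).round(4))
C=[(220,163),(262,285),(62,307),(47,185)]
for u,v in C:print("scene deck",ray("scene",un(u,v,2.5,250,110),.015).round(4))
R=np.array([[np.cos(th),-np.sin(th)],[np.sin(th),np.cos(th)]])
for a in A:print(R@a+t)
E
```

```text
track -100.14722270618213 [ 0.49130344 -0.0486356 ] res mm [[-0.1, -0.5], [0.6, -0.0], [-0.4, -1.1], [-0.1, 1.6]]
rest [0.4802 0.2974 0.05  ] [0.6882 0.3314 0.05  ] L 0.2107 yaw 9.3
left [0.4632 0.4615 0.01  ] [0.6492 0.6578 0.01  ] L 0.2704 yaw 46.5
low [0.2712 0.2389 0.01  ] [0.1775 0.4909 0.01  ] L 0.2688 yaw 110.4
scene rest [0.4772 0.2998 0.05  ]
scene rest [0.6881 0.3369 0.05  ]
scene deck [0.3705 0.1226 0.015 ]
scene deck [0.5777 0.0848 0.015 ]
scene deck [ 0.5337 -0.1187  0.015 ]
scene deck [ 0.3359 -0.0845  0.015 ]
[0.56694807 0.09020924]
[ 0.52906978 -0.1214278 ]
[ 0.33219812 -0.08619218]
[0.37007641 0.12544486]
```

```bash
cat >> h.py <<'E'
from scipy.spatial.transform import Rotation as Ro
def tool(s=None):
    s=s or r.sense();q=s["orientation"];return Ro.from_quat([q[1],q[2],q[3],q[0]]).as_matrix(),np.array(s["position"])
def rep(tgt,zaz=None):
    """tool-frame shift in mm to reach TCP tgt; turn to bring tool z azimuth to zaz(deg)"""
    R,p=tool();d=R.T@(np.array(tgt)-p)*1e3
    az=np.degrees(np.arctan2(R[1,2],R[0,2]));print("pos",p.round(4),"z az",az.round(2),"tool shift mm",d.round(1))
    if zaz is not None:
        # turn about tool x (down): az decreases with +turn
        t=(az-zaz+180)%360-180;print("turn rad",np.radians(t).round(3),"deg",t.round(2))
E
python3 - <<'E'
from h import *
R,p=tool();print(R.round(4));print(np.degrees(r.sense()["q"]).round(1))
E
```

```text
[[-3.000e-04  9.044e-01  4.266e-01]
 [ 9.000e-04  4.266e-01 -9.044e-01]
 [-1.000e+00  1.000e-04 -1.000e-03]]
[-68.6  17.2  87.2   0.   75.7  -3.8]
```

```bash
python3 - <<'E'
from h import *
rep([0.53,-0.0,0.25],0)
E
```

```text
pos [ 0.2346 -0.4972  0.205 ] z az -64.75 tool shift mm [ -44.7  479.3 -323.7]
turn rad -1.13 deg -64.75
```

```bash
python3 -m inch '{"translation":[[-3.2,30,-20.2],[-3.2,30,-20.2],[-3.2,30,-20.2],[-3.2,30,-20.2],[-3.2,30,-20.2],[-3.2,30,-20.2],[-3.2,30,-20.2],[-3.2,30,-20.2]],"turn":[0,0,0,0,0,0,0,0],"jaw":[0,0,0,0,0,0,0,0]}' 20
python3 -m inch '{"translation":[[-3.2,30,-20.2],[-3.2,30,-20.2],[-3.2,30,-20.2],[-3.2,30,-20.2],[-3.2,30,-20.2],[-3.2,30,-20.2],[0,30,-20.2],[0,30,-20.2]],"turn":[0,0,0,0,0,0,0,0],"jaw":[0,0,0,0,0,0,0,0]}'
python3 -m inch '{"translation":[[0,0,0],[0,0,0],[0,0,0],[0,0,0],[0,0,0],[0,0,0],[0,0,0],[0,0,0]],"turn":[-0.12,-0.12,-0.12,-0.12,-0.12,-0.12,-0.12,-0.12],"jaw":[0,0,0,0,0,0,0,0]}'
python3 -m inch '{"translation":[[0,0,0],[0,0,0],[0,0,0]],"turn":[-0.12,-0.05,0],"jaw":[0,0,0]}'
python3 - <<'E'
from h import *
i=r.camera_info("wrist");cv2.imwrite("pics/w1.png",r.get_image("wrist")[:,:,::-1])
json.dump({k:np.array(v).tolist() for k,v in i.items() if k in("intrinsics","pose")},open("w1.json","w"))
print(np.array(i["pose"]).round(4));rep([0.53,0,.25],0);print(r.sense()["t"])
E
```

```text
t: 0.77
position: [0.3832, -0.2472, 0.2311]
orientation: [0.597, 0.379, 0.597, -0.379]
ft_force: [0.5, -0.5, 1.1]
finger_gap: 0.0442
t: 1.43
position: [0.5314, 0.0015, 0.2502]
orientation: [0.597, 0.379, 0.597, -0.379]
ft_force: [1.1, -1.7, 0.1]
finger_gap: 0.0009
t: 2.1
position: [0.5307, -0.0003, 0.2499]
orientation: [0.704, 0.058, 0.705, -0.058]
ft_force: [-0.2, 0.4, -0.6]
finger_gap: 0.0004
t: 2.35
position: [0.5308, -0.0003, 0.2499]
orientation: [0.707, -0.001, 0.707, 0.001]
ft_force: [0.3, -0.1, 0.4]
finger_gap: 0.0006
[[ 1.      0.0011  0.0014  0.5301]
 [ 0.0015 -0.966  -0.2587  0.0736]
 [ 0.0011  0.2587 -0.966   0.4302]
 [ 0.      0.      0.      1.    ]]
pos [ 5.308e-01 -3.000e-04  2.500e-01] z az -0.07 tool shift mm [-0.   0.3 -0.8]
turn rad -0.001 deg -0.07
2.4
```

View pics/w1.png

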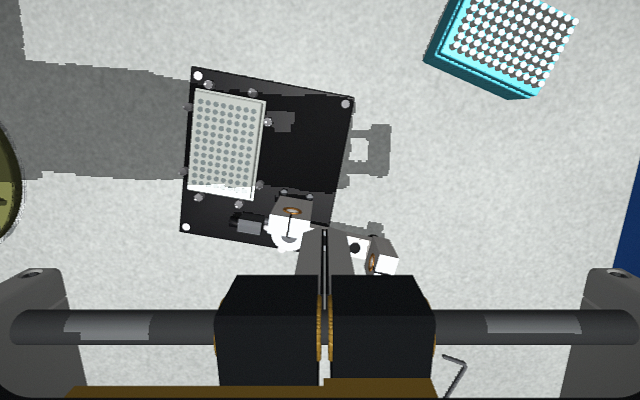

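```bash
python3 - <<'E'
import cv2
a=cv2.imread("pics/w1.png")
cv2.imwrite("pics/c4.png",cv2.resize(a[50:290,170:420],None,fx=2.5,fy=2.5,interpolation=cv2.INTER_CUBIC))
E
```

```text
(no output)
```

View pics/c4.png

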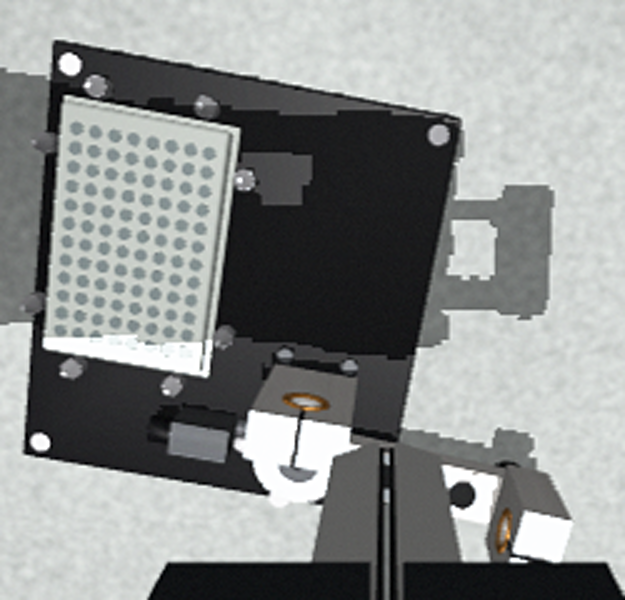

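```bash
python3 - <<'E'
from h import *
I=json.load(open("w1.json"))
C=[(54,41),(460,120),(24,454)]
W=[ray("wrist",un(u,v,2.5,170,50),.015,I)[:2] for u,v in C]
A=[(-.15,-.15),(-.15,.05),(.065,-.15)]
th,t,res=fit2(A,W);print("track",np.degrees(th),t,"res mm",(res*1e3).round(1).tolist())
b=ray("wrist",un(305,401,2.5,170,50),.072,I);x=np.array([np.cos(th),np.sin(th)]);print("base bore from ring",b[:2]+.011*x)
o=ray("wrist",un(505,531,2.5,170,50),.072,I);print("outer ring",o, "outer bore ~",o[:2]+[.011,0]) 
h=t+.03*x;print("hinge",h, "arm vec",o[:2]-h)
E
```

```text
track -100.32032844682541 [ 0.49202163 -0.04926424] res mm [[-0.6, 0.6], [1.5, 0.5], [-0.9, -1.1]]
base bore from ring [ 0.49119496 -0.04812474]
outer ring [ 0.58799634 -0.10276834  0.072     ] outer bore ~ [ 0.59899634 -0.10276834]
hinge [ 0.4866471  -0.07877889] arm vec [ 0.10134924 -0.02398945]
```

```bash
python3 - <<'E'
from h import *
I=json.load(open("w1.json"))
print("tipbox corner",ray("wrist",(530,98),.0,I),ray("wrist",(433,60),.072,I))
h=np.array([.4862,-.0785])
a=np.radians(-13.3);u=np.array([np.cos(a),np.sin(a)]);v=np.array([-u[1],u[0]])
rep([*(h+.113*u+.052*v),.055],-13.3)
E
```

```text
tipbox corner [0.79138202 0.0893728  0.        ] [0.64195828 0.12384838 0.072     ]
pos [ 5.308e-01 -3.000e-04  2.500e-01] z az -0.07 tool shift mm [194.9 -53.5  77.5]
turn rad 0.231 deg 13.23
```

```bash
python3 -m inch '{"translation":[[0,-18,26],[0,-18,26],[0,-17.5,25.5],[40,0,0],[40,0,0],[40,0,0],[40,0,0],[35,0,0]],"turn":[0,0,0,0,0,0.11,0.121,0],"jaw":[0,0,0,0,0,0,0,0]}'
python3 -m inch '{"translation":[[0,0,0],[0,0,0]],"turn":[0,0],"jaw":[0,0]}'
python3 - <<'E'
from h import *
cv2.imwrite("pics/s2.png",cv2.resize(r.get_image("scene")[130:290,230:470,::-1],None,fx=3,fy=3,interpolation=cv2.INTER_CUBIC))
h=np.array([.4862,-.0785]);R,p=tool();d=p[:2]-h;print(d@R[:2,2],d@R[:2,1]);rep(p,-13.3)
E
```

```text
t: 3.07
position: [0.6076, -0.0537, 0.0525]
orientation: [0.701, 0.085, 0.702, -0.085]
ft_force: [0.6, -0.3, 0.1]
finger_gap: 0.0005
t: 3.23
position: [0.6078, -0.0537, 0.0547]
orientation: [0.701, 0.082, 0.703, -0.082]
ft_force: [-0.2, 1.0, -0.0]
finger_gap: 0.0004
0.1139670708885713 0.05209900384932939
pos [ 0.6091 -0.0539  0.0569] z az -13.25 tool shift mm [0. 0. 0.]
turn rad 0.001 deg 0.05
```

View pics/s2.png

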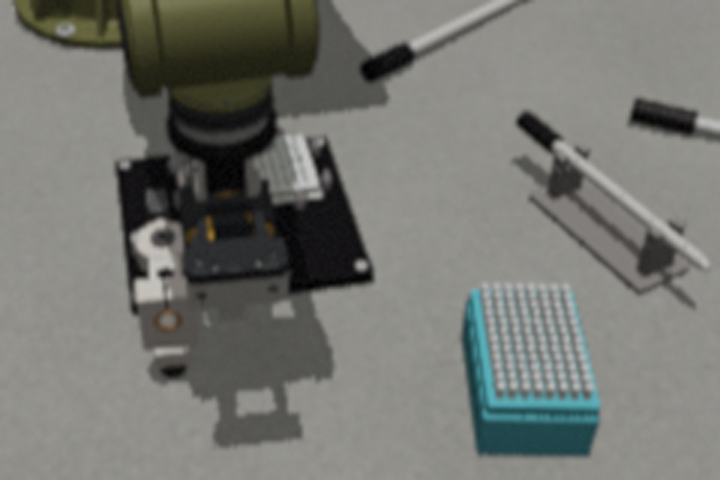

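```bash
python3 -m inch '{"translation":[[0,-5,0],[0,-5,0],[0,-5,0],[0,-5,0],[0,-4,0],[0,-3,0],[0,0,0]],"turn":[0,0,0,0,0,0,0],"jaw":[0,0,0,0,0,0,0]}'
python3 -m inch '{"translation":[[0,-4.6,1],[0,-4.6,1],[0,-4.6,1],[0,-4.6,1],[0,-4.6,1],[0,-4.6,1],[0,-4.6,1],[0,-4.6,1]],"turn":[0.04,0.04,0.04,0.04,0.04,0.04,0.04,0.04],"jaw":[0,0,0,0,0,0,0,0]}'
python3 - <<'E'
from h import *
h=np.array([.4862,-.0785]);R,p=tool();d=p[:2]-h;print(d@R[:2,2],d@R[:2,1]);rep(p,-13.3)
E
```

```text
t: 3.87
position: [0.6021, -0.0808, 0.0554]
orientation: [0.702, 0.082, 0.702, -0.082]
ft_force: [0.1, 1.1, 0.6]
finger_gap: 0.0004
t: 4.53
position: [0.5961, -0.1171, 0.0551]
orientation: [0.68, 0.193, 0.681, -0.193]
ft_force: [0.3, 1.0, 0.2]
finger_gap: 0.0006
0.11381957269789118 0.024885527670568612
pos [ 0.5961 -0.1171  0.0551] z az -31.68 tool shift mm [0. 0. 0.]
turn rad -0.321 deg -18.38
```

```bash
python3 -m inch '{"translation":[[0,-6.9,1.3],[0,-6.9,1.3],[0,-6.9,1.3],[0,-6.9,1.3],[0,-6.9,1.3],[0,-6.9,1.3],[0,-6.9,1.3],[0,-6.9,1.3]],"turn":[0.06,0.06,0.06,0.06,0.06,0.06,0.06,0.06],"jaw":[0,0,0,0,0,0,0,0]}'
python3 - <<'E'
from h import *
h=np.array([.4862,-.0785]);R,p=tool();d=p[:2]-h;print(d@R[:2,2],d@R[:2,1]);rep(p,-13.3)
cv2.imwrite("pics/s3.png",cv2.resize(r.get_image("scene")[130:290,230:470,::-1],None,fx=3,fy=3,interpolation=cv2.INTER_CUBIC))
E
```

```text
t: 5.2
position: [0.5658, -0.1639, 0.0551]
orientation: [0.615, 0.349, 0.615, -0.349]
ft_force: [0.9, 1.4, 0.2]
finger_gap: 0.0002
0.11405900588032707 0.024731013786266152
pos [ 0.5658 -0.1639  0.0551] z az -59.23 tool shift mm [0. 0. 0.]
turn rad -0.802 deg -45.93
```

View pics/s3.png

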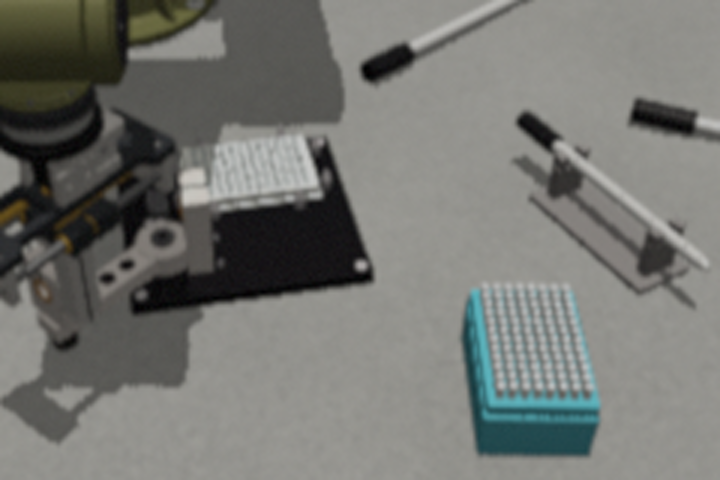

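```bash
python3 -m inch '{"translation":[[0,-6.9,1.3],[0,-6.9,1.3],[0,-6.9,1.3],[0,-6.9,1.3],[0,-6.9,1.3],[0,-6.9,1.3],[0,-6.9,1.3],[0,-6.9,1.3]],"turn":[0.06,0.06,0.06,0.06,0.06,0.06,0.06,0.06],"jaw":[0,0,0,0,0,0,0,0]}'
python3 -m inch '{"translation":[[0,-4.6,0.9],[0,-4.6,0.9],[0,-4.6,0.9]],"turn":[0.04,0.04,0.04],"jaw":[0,0,0]}'
python3 - <<'E'
from h import *
h=np.array([.4862,-.0785]);R,p=tool();d=p[:2]-h;print(d@R[:2,2],d@R[:2,1]);rep(p,-13.3)
E
```

```text
t: 5.92
position: [0.5177, -0.1911, 0.0552]
orientation: [0.514, 0.485, 0.514, -0.485]
ft_force: [1.1, 1.6, 0.6]
finger_gap: 0.0002
t: 6.17
position: [0.5038, -0.1942, 0.0553]
orientation: [-0.485, -0.515, -0.485, 0.515]
ft_force: [-0.2, -0.2, 0.0]
finger_gap: 0.0008
0.11441005522249499 0.024577562785252385
pos [ 0.5038 -0.1942  0.0553] z az -93.47 tool shift mm [0. 0. 0.]
turn rad -1.399 deg -80.17
```

```bash
python3 -m inch '{"translation":[[0,-3,0.5],[0,-3,0.5],[0,-3,0.5]],"turn":[0.026,0.026,0.026],"jaw":[0,0,0]}'
python3 -m inch '{"translation":[[0,-1.5,0],[0,-1.5,0],[0,-1,0],[0,0,0]],"turn":[0.013,0.013,0.005,0],"jaw":[0,0,0,0]}'
python3 - <<'E'
from h import *
h=np.array([.4862,-.0785]);R,p=tool();d=p[:2]-h;print(d@R[:2,2],d@R[:2,1]);rep(p,-13.3)
cv2.imwrite("pics/s4.png",cv2.resize(r.get_image("scene")[130:290,180:420,::-1],None,fx=3,fy=3,interpolation=cv2.INTER_CUBIC))
E
```

```text
t: 6.42
position: [0.4966, -0.195, 0.0556]
orientation: [0.465, 0.535, 0.463, -0.532]
ft_force: [31.4, 0.6, -18.9]
finger_gap: 0.0006
t: 6.75
position: [0.4965, -0.1952, 0.0559]
orientation: [0.46, 0.543, 0.452, -0.538]
ft_force: [46.9, -4.6, -28.4]
finger_gap: 0.0005
0.11329734523982504 0.029803726080297892
pos [ 0.4965 -0.1952  0.0559] z az -99.72 tool shift mm [0. 0. 0.]
turn rad -1.508 deg -86.42
```

View pics/s4.png

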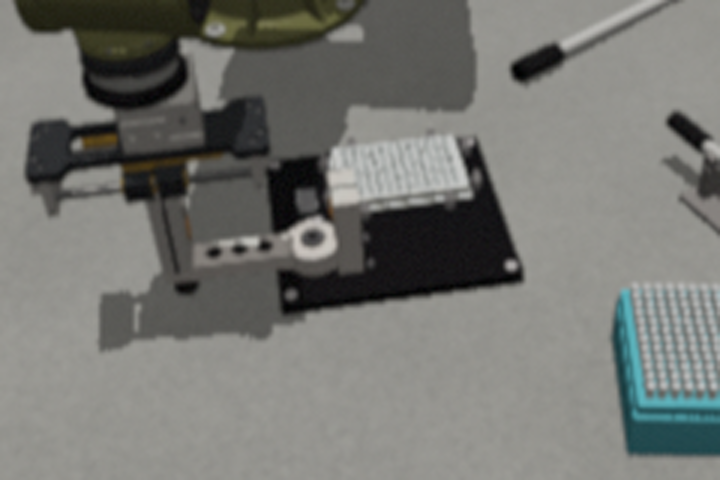

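```bash
python3 -m inch '{"translation":[[0,10,0],[0,15,0],[0,15,0],[-40,0,0],[-40,0,0],[-40,0,0],[-40,0,0],[-35,0,0]],"turn":[0,0,0,0,0,0,0,0],"jaw":[0,0,0,100,100,100,100,100]}'
python3 - <<'E'
from h import *
rep([.535,0.12,.28],9)
E
```

```text
t: 7.47
position: [0.5302, -0.201, 0.2531]
orientation: [0.456, 0.541, 0.456, -0.54]
ft_force: [-0.1, -0.4, 0.2]
finger_gap: 0.0302
pos [ 0.5302 -0.201   0.2531] z az -99.68 tool shift mm [ -27.1  -49.2 -317.2]
turn rad -1.897 deg -108.68
```

```bash
python3 -m inch '{"translation":[[0,20,-30],[0,20,-30],[0,20,-30],[0,0,0],[0,0,0]],"turn":[0,0,0,0,0],"jaw":[100,100,100,100,100]}'
python3 - <<'E'
from h import *
i=r.camera_info("wrist");cv2.imwrite("pics/w2.png",r.get_image("wrist")[:,:,::-1])
json.dump({k:np.array(v).tolist() for k,v in i.items() if k in("intrinsics","pose")},open("w2.json","w"))
print(np.array(i["intrinsics"])[0,0],r.sense()["t"])
E
```

```text
t: 7.88
position: [0.6052, -0.1211, 0.2495]
orientation: [-0.456, -0.54, -0.457, 0.54]
ft_force: [-0.5, -0.0, 0.5]
finger_gap: 0.0635
324.93114131818135 7.9333
```

View pics/w2.png

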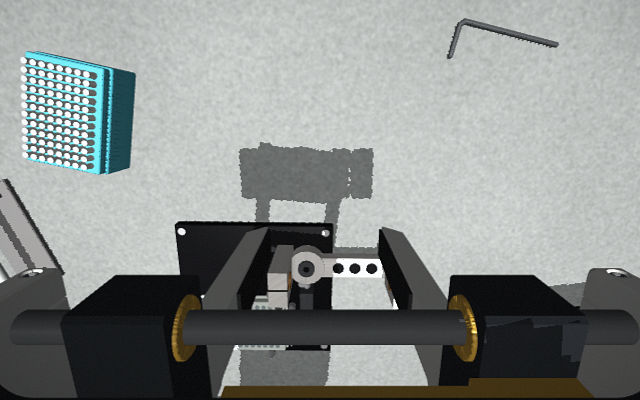

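```bash
python3 -m inch '{"translation":[[0,-40,0],[0,-40,0],[0,-40,0],[0,-40,0],[0,0,0],[0,0,0]],"turn":[0,0,0,0,0,0],"jaw":[100,100,100,100,100,100]}'
python3 - <<'E'
from h import *
i=r.camera_info("wrist");cv2.imwrite("pics/w3.png",r.get_image("wrist")[:,:,::-1])
json.dump({k:np.array(v).tolist() for k,v in i.items() if k in("intrinsics","pose")},open("w3.json","w"))
a=cv2.imread("pics/w3.png");cv2.imwrite("pics/c5.png",cv2.resize(a[80:300,180:480],None,fx=2.6,fy=2.6,interpolation=cv2.INTER_CUBIC))
E
```

```text
t: 8.43
position: [0.4455, -0.0962, 0.2512]
orientation: [0.456, 0.541, 0.455, -0.54]
ft_force: [0.1, -0.5, 1.5]
finger_gap: 0.0938
```

View pics/c5.png

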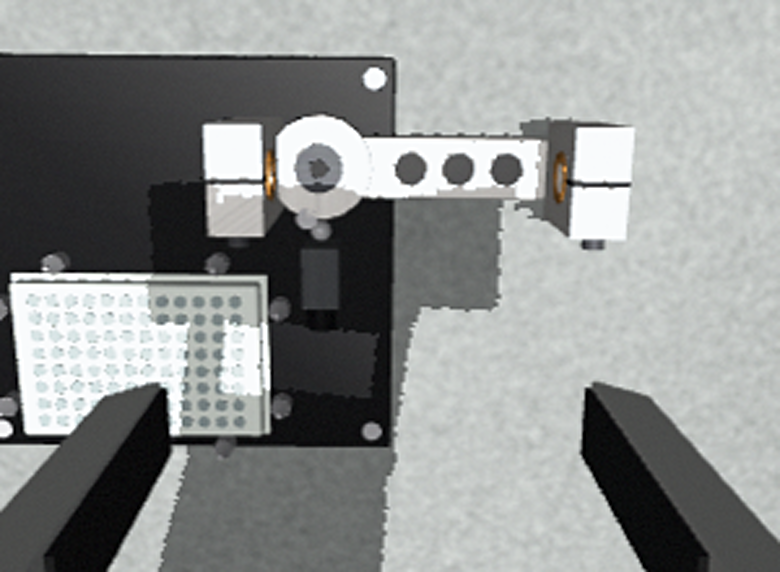

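```bash
python3 - <<'E'
from h import *
I=json.load(open("w3.json"))
f=lambda u,v,z:ray("wrist",un(u,v,2.6,180,80),z,I)[:2]
B=[f(*c,.096) for c in[(204,123),(263,124),(265,237),(207,236)]]
O=[f(*c,.096) for c in[(576,126),(634,126),(630,240),(571,240)]]
A=[(-.011,.022),(.011,.022),(.011,-.022),(-.011,-.022)]
for X in(B,O):
    th,t,res=fit2(A,X);print(np.degrees(th),t,(res*1e3).round(1).tolist());
A2=A+[(a+.145,b) for a,b in A]
th,t,res=fit2(A2,B+O);print("joint",np.degrees(th),t,(res*1e3).round(1).tolist())
d=np.mean(O,0)-np.mean(B,0);print(np.linalg.norm(d),np.degrees(np.arctan2(d[1],d[0])))
h=f(320,168,.045);x=np.array([np.cos(th),np.sin(th)]);print("hinge",h,"->base",h-.03*x)
E
```

```text
-100.94987403605862 [ 0.49148596 -0.04887097] [[-0.3, -0.4], [-0.2, 0.5], [0.3, 0.6], [0.1, -0.7]]
-98.54304351713468 [ 0.46542388 -0.19207092] [[-0.8, -0.3], [-0.2, 0.2], [0.9, 0.9], [0.1, -0.8]]
joint -100.25455157848899 [ 0.49136149 -0.04912902] [[-0.5, -0.4], [-0.1, 0.5], [0.3, 0.0], [-0.2, -1.2], [-0.4, -0.7], [-0.5, -0.2], [0.8, 1.8], [0.6, 0.1]]
0.1455522438510231 -100.31480852805628
hinge [ 0.4865535  -0.07898323] ->base [ 0.49189415 -0.04946243]
```

```bash
for k in 1 2 3; do :; done
python3 -m inch '{"translation":[[0,0,0],[0,0,0],[0,0,0],[0,0,0],[0,0,0],[0,0,0],[0,0,0],[0,0,0]],"turn":[-0.12,-0.12,-0.12,-0.12,-0.12,-0.12,-0.12,-0.12],"jaw":[100,100,100,100,100,100,100,100]}'
python3 -m inch '{"translation":[[0,0,0],[0,0,0],[0,0,0],[0,0,0],[0,0,0],[0,0,0],[0,0,0],[0,0,0]],"turn":[-0.12,-0.12,-0.12,-0.12,-0.12,-0.12,-0.12,-0.12],"jaw":[100,100,100,100,100,100,100,100]}'
python3 -m inch '{"translation":[[0,0,0],[0,0,0],[0,0,0],[0,0,0],[0,0,0],[0,0,0],[0,0,0],[0,0,0]],"turn":[-0.12,-0.12,-0.12,-0.12,-0.12,-0.12,-0.12,-0.12],"jaw":[100,100,100,100,100,100,100,100]}'
python3 -m inch '{"translation":[[0,0,0],[0,0,0],[0,0,0],[0,0,0],[0,0,0],[0,0,0]],"turn":[-0.12,-0.12,-0.12,-0.12,-0.113,0],"jaw":[100,100,100,100,100,100]}'
python3 - <<'E'
from h import *
rep([.59,.31,.27],99.3)
E
```

```text
t: 9.15
position: [0.4479, -0.0962, 0.2501]
orientation: [0.655, 0.267, 0.655, -0.267]
ft_force: [-0.0, -0.1, 0.2]
finger_gap: 0.0942
t: 9.82
position: [0.4479, -0.0962, 0.2501]
orientation: [0.704, -0.065, 0.704, 0.065]
ft_force: [0.3, 0.6, -0.6]
finger_gap: 0.0941
t: 10.48
position: [0.4479, -0.0963, 0.25]
orientation: [0.594, -0.383, 0.594, 0.383]
ft_force: [-0.2, -0.7, 0.6]
finger_gap: 0.094
t: 10.98
position: [0.4478, -0.0962, 0.2501]
orientation: [0.456, -0.54, 0.457, 0.54]
ft_force: [0.7, -1.0, -0.1]
finger_gap: 0.0942
pos [ 0.4478 -0.0962  0.2501] z az 99.58 tool shift mm [ -20.  -207.8  376.9]
turn rad 0.005 deg 0.28
```

```bash

python3 -m inch '{"translation":[[-4,-18.9,34.3],[-4,-18.9,34.3],[-4,-18.9,34.3],[-4,-18.9,34.3],[-4,-18.9,34.3],[0,-18.9,34.3],[0,-18.9,34.3],[0,-18.9,34.3]],"turn":[0,0,0,0,0,0,0,0],"jaw":[100,100,100,100,100,100,100,100]}'
python3 -m inch '{"translation":[[0,-18.9,34.3],[0,-18.9,34.3],[0,-18.8,33.9],[0,0,0],[0,0,0]],"turn":[0,0,0,0,0.005],"jaw":[100,100,100,100,100]}'
python3 - <<'E'
from h import *
i=r.camera_info("wrist");cv2.imwrite("pics/w4.png",r.get_image("wrist")[:,:,::-1])
json.dump({k:np.array(v).tolist() for k,v in i.items() if k in("intrinsics","pose")},open("w4.json","w"))
E
```

```text
t: 11.65
position: [0.5529, 0.2016, 0.2699]
orientation: [-0.459, 0.538, -0.459, -0.538]
ft_force: [1.3, 0.1, 0.0]
finger_gap: 0.0941
t: 12.07
position: [0.5916, 0.3114, 0.268]
orientation: [0.459, -0.537, 0.46, 0.538]
ft_force: [-0.7, 0.4, 0.4]
finger_gap: 0.0943
```

View pics/w4.png

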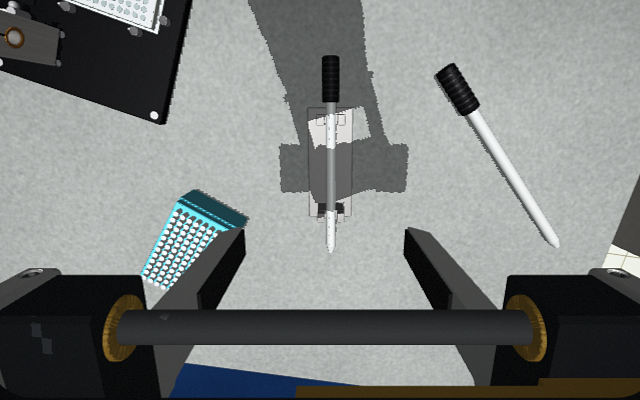

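```bash
python3 - <<'E'
import cv2
a=cv2.imread("pics/w4.png")
cv2.imwrite("pics/c6.png",cv2.resize(a[45:260,270:390],None,fx=2.75,fy=2.75,interpolation=cv2.INTER_CUBIC))
E
```

```text
(no output)
```

View pics/c6.png

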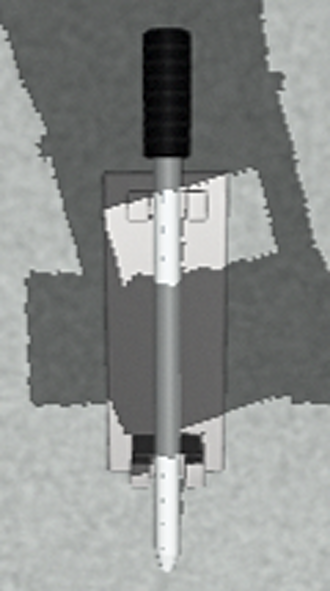

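```bash
python3 - <<'E'
from h import *
I=json.load(open("w4.json"))
f=lambda u,v:ray("wrist",un(u,v,2.75,270,45),.05,I)[:2]
e,s,n=f(166,31),f(167,157),f(167.5,570)
d=n-s;L=np.linalg.norm(d);u=d/L;print("rear",e,"shoulder",s,"nose",n,"handle L",np.linalg.norm(s-e),"rod L",L,"yaw",np.degrees(np.arctan2(u[1],u[0])))
m=(s+n)/2-u*.12;print("mid from both ends",m, s-.025*u, n-.215*u)
m=(s-.025*u+n-.215*u)/2
yaw=np.degrees(np.arctan2(u[1],u[0]))
rep([*m,.031],yaw+90);rep([*m,.18],yaw+90)
E
```

```text
rear [0.45653476 0.29545793] shoulder [0.50583169 0.30379865] nose [0.69468049 0.3343908 ] handle L 0.049997546571274594 rod L 0.19131060827361795 yaw 9.201570325080706
mid from both ends [0.48180026 0.29990574] [0.48115339 0.29980095] [0.48244714 0.30001052]
pos [0.5915 0.3101 0.269 ] z az 98.83 tool shift mm [238.1 109.7   6.9]
turn rad -0.007 deg -0.37
pos [0.5915 0.3101 0.269 ] z az 98.83 tool shift mm [ 89.1 109.9   6.9]
turn rad -0.007 deg -0.37
```

```bash

python3 -m inch '{"translation":[[29,36.5,2.3],[30,36.5,2.3],[30,36.7,2.3],[35,0,0],[35,0,0],[35,0,0],[30,0,0],[0,0,0]],"turn":[-0.007,0,0,0,0,0,0,0],"jaw":[100,60,60,60,60,60,60,60]}'
python3 - <<'E'
from h import *
rep([.4815,.300,.031],99.2)
cv2.imwrite("pics/w5.png",r.get_image("wrist")[:,:,::-1])
E
```

```text
t: 12.78
position: [0.4935, 0.2979, 0.0527]
orientation: [0.456, -0.537, 0.461, 0.539]
ft_force: [-0.7, -0.6, -0.6]
finger_gap: 0.0568
pos [0.4935 0.2979 0.0527] z az 99.19 tool shift mm [21.8 11.3  4. ]
turn rad -0.0 deg -0.01
```

View pics/w5.png

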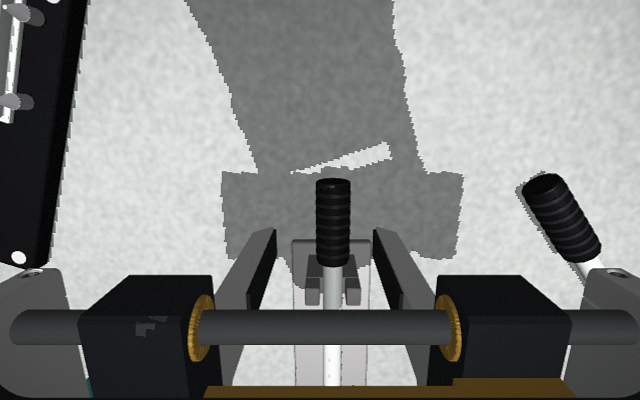

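```bash

python3 -m inch '{"translation":[[0,5,2],[0,6,2],[10,0,0],[10,0,0],[0,0,0]],"turn":[0,0,0,0,0],"jaw":[60,60,60,60,60]}'
python3 - <<'E'
from h import *
rep([.4815,.300,.031],99.2)
E
```

```text
t: 13.25
position: [0.4834, 0.3023, 0.036]
orientation: [0.457, -0.539, 0.458, 0.539]
ft_force: [-0.2, 0.3, -1.7]
finger_gap: 0.0565
pos [0.4834 0.3023 0.036 ] z az 99.4 tool shift mm [ 5.   2.2 -2. ]
turn rad 0.003 deg 0.2
```

```bash

python3 -m inch '{"translation":[[2,2,-1.5],[2.5,0,0],[0,0,0],[0,0,0]],"turn":[0.003,0,0,0],"jaw":[60,60,60,60]}'
python3 - <<'E'
from h import *
rep([.4815,.300,.031],99.2)
E
```

```text
t: 13.58
position: [0.4825, 0.3008, 0.033]
orientation: [-0.458, 0.539, -0.458, -0.539]
ft_force: [-0.3, 0.5, -0.3]
finger_gap: 0.0563
pos [0.4825 0.3008 0.033 ] z az 99.21 tool shift mm [ 2.   1.1 -0.7]
turn rad 0.0 deg 0.01
```

```bash

python3 -m inch '{"translation":[[2,1,-0.7],[0,0,0],[0,0,0],[0,0,0],[0,0,0],[0,0,0],[0,0,0],[0,0,0]],"turn":[0,0,0,0,0,0,0,0],"jaw":[60,60,5,5,5,5,5,5]}' 40
python3 - <<'E'
from h import *
rep([.4815,.300,.031],99.2);s=r.sense();print(s["ft_force"],s["finger_gap"])
E
```

```text
t: 14.25
position: [0.4815, 0.3, 0.031]
orientation: [0.458, -0.539, 0.458, 0.539]
ft_force: [0.6, -0.6, 1.0]
finger_gap: 0.0199
pos [0.4815 0.3    0.031 ] z az 99.22 tool shift mm [ 0.  0. -0.]
turn rad 0.0 deg 0.02
[ 0.61879959 -0.62142477  0.97360659] 0.01989590786940868
```

```bash
python3 - <<'E'
from h import *
th=np.radians(-100.27);x=np.array([np.cos(th),np.sin(th)]);y=np.array([-x[1],x[0]]);o=np.array([.4914,-.049])
tr=lambda p:((p[:2]-o)@x*1e3,(p[:2]-o)@y*1e3)
# tip box top corners from top cam (z=.072)
for uv in[(270,119),(292,126),(279,158),(258,151)]:
    p=ray("top",uv,.072);print(p.round(3),np.round(tr(p)))
a=cv2.imread("pics/top0.png");cv2.imwrite("pics/c7.png",cv2.resize(a[110:170,245:305],None,fx=8,fy=8,interpolation=cv2.INTER_CUBIC))
E
python3 -m inch '{"translation":[[-8,0,0],[-15,0,0],[-20,0,0],[-20,0,0],[-20,0,0],[-20,0,0],[-17,0,0],[0,0,0]],"turn":[0,0,0,0,0,0,0,0],"jaw":[5,5,5,5,5,5,5,5]}' 40
```

```text
[0.782 0.161 0.072] [-258.  249.]
[0.759 0.085 0.072] [-180.  239.]
[0.648 0.128 0.072] [-202.  123.]
[0.672 0.2   0.072] [-278.  133.]
t: 14.92
position: [0.4826, 0.3006, 0.1549]
orientation: [-0.46, 0.539, -0.456, -0.538]
ft_force: [0.3, 0.5, -1.1]
finger_gap: 0.0185
```

View pics/c7.png

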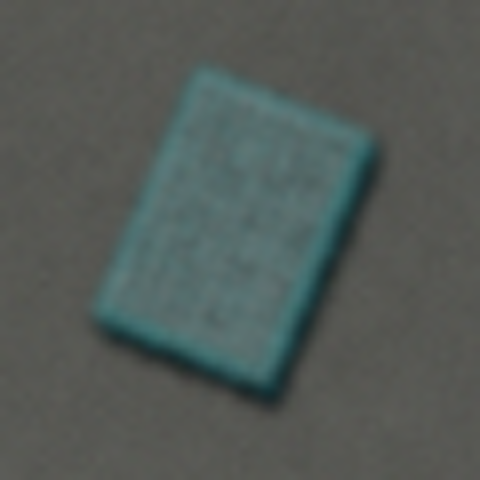

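```bash

python3 -m inch '{"translation":[[0,0,0],[0,0,0],[0,0,0],[0,0,0],[0,0,0],[0,0,0],[0,0,0],[0,0,0]],"turn":[0.05,0.09,0.09,0.09,0.09,0.09,0.09,0.09],"jaw":[5,5,5,5,5,5,5,5]}' 40
python3 -m inch '{"translation":[[0,0,0],[0,0,0],[0,0,0],[0,0,0],[0,0,0],[0,0,0],[0,0,0],[0,0,0]],"turn":[0.09,0.09,0.09,0.09,0.09,0.09,0.09,0.09],"jaw":[5,5,5,5,5,5,5,5]}' 40
python3 -m inch '{"translation":[[0,0,0],[0,0,0],[0,0,0],[0,0,0],[0,0,0],[0,0,0],[0,0,0],[0,0,0]],"turn":[0.09,0.09,0.09,0.09,0.09,0.06,0.0,0],"jaw":[5,5,5,5,5,5,5,5]}' 40
python3 - <<'E'
from h import *
rep([.5378,.2068,.1],-10.27)
E
```

```text
t: 15.58
position: [0.4811, 0.2998, 0.15]
orientation: [0.612, -0.354, 0.613, 0.354]
ft_force: [-0.6, -0.6, -1.4]
finger_gap: 0.0192
t: 16.25
position: [0.4812, 0.2998, 0.15]
orientation: [0.697, -0.115, 0.698, 0.115]
ft_force: [-1.0, 0.0, -1.3]
finger_gap: 0.0191
t: 16.92
position: [0.4813, 0.2999, 0.1504]
orientation: [0.704, 0.062, 0.705, -0.062]
ft_force: [-0.9, 0.4, -0.9]
finger_gap: 0.0184
pos [0.4813 0.2999 0.1504] z az -10.09 tool shift mm [ 50.3 -81.7  72. ]
turn rad 0.003 deg 0.18
```

```bash

python3 -m inch '{"translation":[[5,-14,12],[10,-17,15],[10,-17,15],[10,-17,15],[10,-16.7,15],[5,0,0],[0,0,0],[0,0,0]],"turn":[0.003,0,0,0,0,0,0,0],"jaw":[5,5,5,5,5,5,5,5]}' 40
python3 - <<'E'
from h import *
rep([.5378,.2068,.053],-10.27)
i=r.camera_info("wrist");cv2.imwrite("pics/w6.png",r.get_image("wrist")[:,:,::-1])
json.dump({k:np.array(v).tolist() for k,v in i.items() if k in("intrinsics","pose")},open("w6.json","w"))
cv2.imwrite("pics/s6.png",cv2.resize(r.get_image("scene")[100:290,200:520,::-1],None,fx=2.4,fy=2.4,interpolation=cv2.INTER_CUBIC))
E
```

```text
t: 17.58
position: [0.5373, 0.2071, 0.1008]
orientation: [0.704, 0.064, 0.704, -0.064]
ft_force: [-0.6, 0.3, -0.8]
finger_gap: 0.019
pos [0.5373 0.2071 0.1008] z az -10.32 tool shift mm [47.8 -0.2  0.6]
turn rad -0.001 deg -0.05
```

View pics/w6.png

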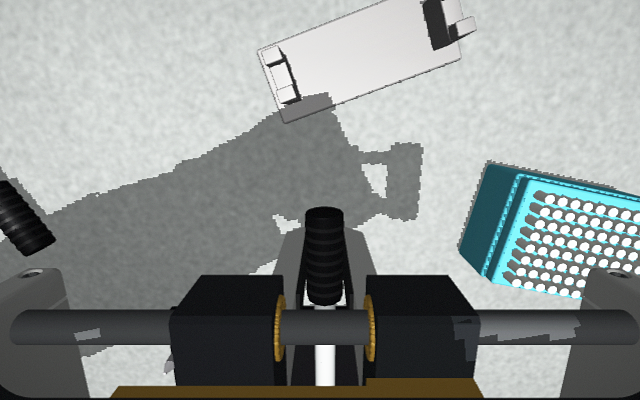

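View pics/s6.png

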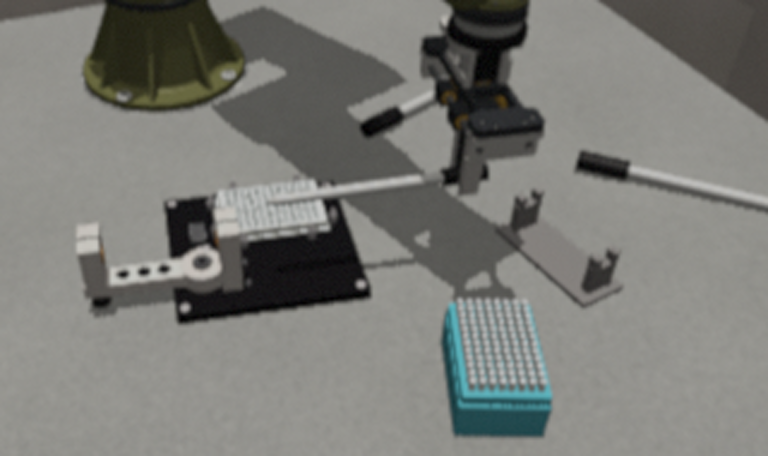

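```bash
python3 - <<'E'
from h import *
R,p=tool();rod=-R[:,1];rod[2]=0
c=p+[0,0,.019]
P=[proj("scene",c+rod*k) for k in(.025,.1,.215)];print([((np.array(q)-[200,100]+.5)*2.4-.5).round(0) for q in P])
print(proj("scene",c+rod*.215+[0,0,-.005])-proj("scene",c+rod*.215))
a=cv2.imread("pics/s6.png");b=a.copy()
for q in P: cv2.circle(b,tuple(int(v) for v in (q-[200,100]+.5)*2.4),2,(0,0,255),-1)
cv2.imwrite("pics/s6b.png",cv2.resize(b[100:280,180:520],None,fx=2.2,fy=2.2))
E
```

```text
[array([443., 177.]), array([375., 185.]), array([268., 198.])]
[0.0548525  1.54610154]
```

View pics/s6b.png

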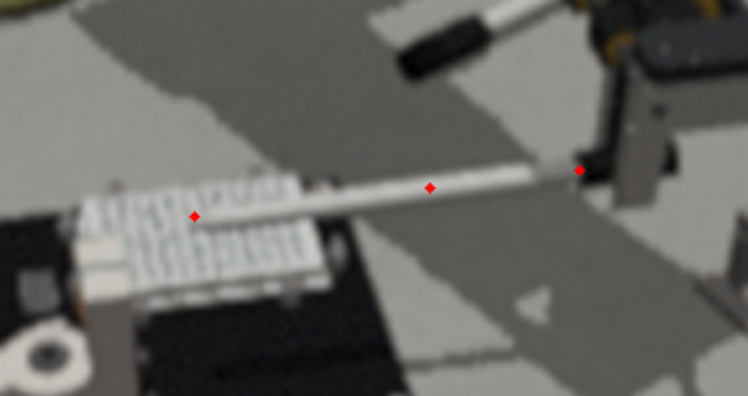

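```bash

python3 -m inch '{"translation":[[8,0,0.6],[12,0,0],[12,0,0],[10,0,0],[5.8,0,0],[0,0,0],[0,0,0],[0,0,0]],"turn":[0,0,0,0,0,0,0,0],"jaw":[5,5,5,5,5,5,5,5]}' 40
python3 - <<'E'
from h import *
rep([.5378,.2068,.053],-10.27)
R,p=tool();rod=-R[:,1];rod[2]=0
c=p+[0,0,.019]
s=r.get_image("scene")[:,:,::-1].copy()
b=cv2.resize(s[150:250,220:400],None,fx=4.4,fy=4.4,interpolation=cv2.INTER_CUBIC)
def dot(X,col):
    q=(proj("scene",X)-[220,150]+.5)*4.4;cv2.circle(b,(int(q[0]),int(q[1])),2,col,-1)
for k in (.1,.215): dot(c+rod*k,(0,0,255))
th=np.radians(-100.27);x=np.array([np.cos(th),np.sin(th),0]);y=np.array([-x[1],x[0],0]);o=np.array([.4914,-.049,0])
for a in(-.011,.011,.134,.156):
  for e in(-.022,.022): dot(o+a*x+e*y+[0,0,.096],(255,0,0))
dot(o-.011*x+[0,0,.072],(0,255,0))
cv2.imwrite("pics/s7.png",b);print(r.sense()["ft_force"])
E
```

```text
t: 18.35
position: [0.5385, 0.2067, 0.0536]
orientation: [0.704, 0.064, 0.704, -0.064]
ft_force: [0.7, 0.3, -1.4]
finger_gap: 0.0193
pos [0.5385 0.2067 0.0536] z az -10.38 tool shift mm [ 0.6  0.  -0.7]
turn rad -0.002 deg -0.11
[-0.43499876 -0.59024451 -0.75900069]
```

View pics/s7.png

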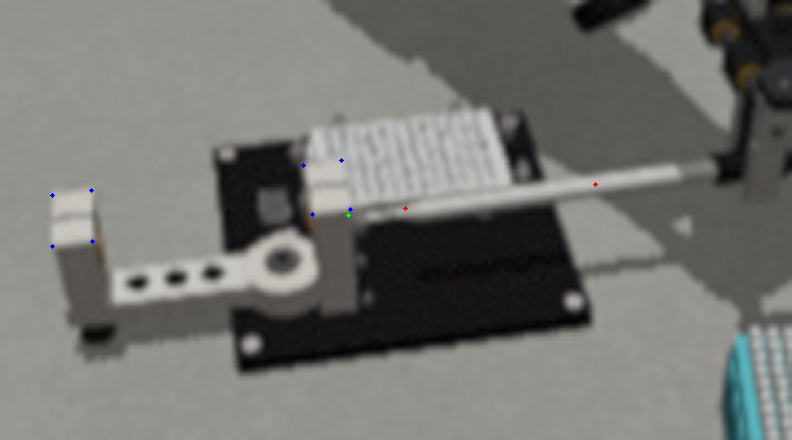

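```bash
python3 - <<'E'
from h import *
s=r.get_image("scene")[:,:,::-1]
cv2.imwrite("pics/s8.png",cv2.resize(s[170:220,275:395],None,fx=6.6,fy=6.6,interpolation=cv2.INTER_NEAREST))
s=r.get_image("top")[:,:,::-1]
cv2.imwrite("pics/t8.png",cv2.convertScaleAbs(cv2.resize(s[150:260,210:370],None,fx=5,fy=5,interpolation=cv2.INTER_CUBIC),alpha=2))
E
```

```text
(no output)
```

View pics/s8.png

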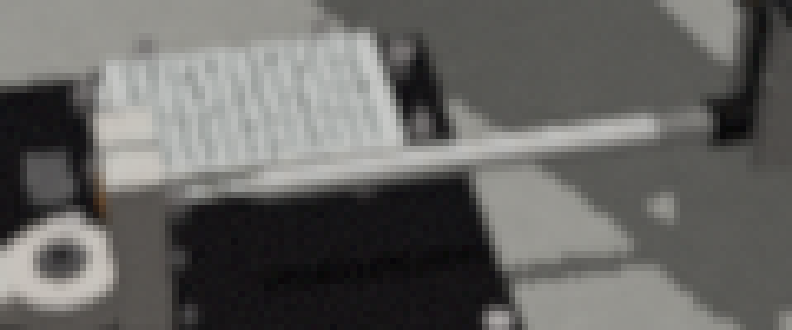

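View pics/t8.png

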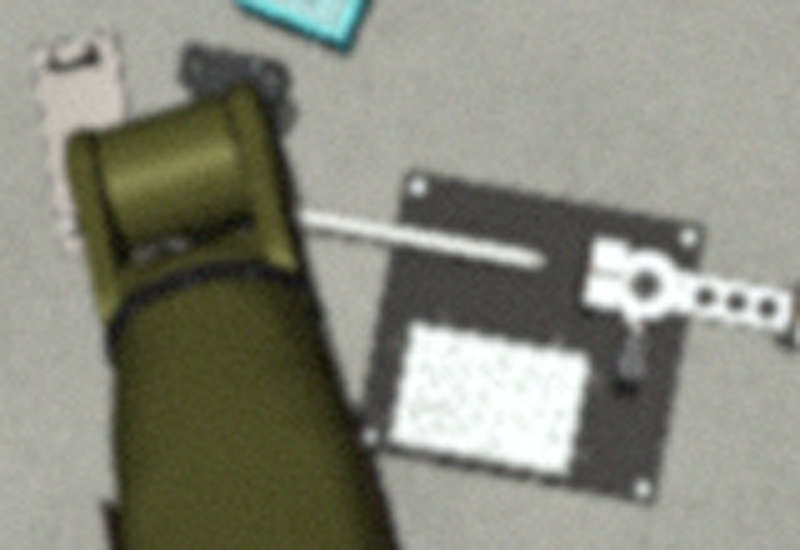

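```bash
python3 - <<'E'
from h import *
th=np.radians(-100.27);x=np.array([np.cos(th),np.sin(th)]);y=np.array([-x[1],x[0]]);o=np.array([.4914,-.049])
s=cv2.imread("pics/t8.png")
for n,c,z in[("nose",(546,261),.0726),("rod",(430,239),.0726),("rod2",(310,218),.0726),("slit left",(588,273),.096)]:
    p=ray("top",un(*c,5,210,150),z)[:2]-o;print(n,(p@x*1e3).round(1),(p@y*1e3).round(1))
R,p=tool();rod=-R[:2,1];q=p[:2]-o;print("tcp",q@x*1e3,q@y*1e3,"nose", (q+.215*rod)@x*1e3,(q+.215*rod)@y*1e3)
E
```

```text
nose -40.9 0.6
rod -121.3 0.6
rod2 -204.4 -0.5
slit left -11.8 -3.2
tcp -259.93880310778394 0.7714945069399751 nose -44.93925886767076 0.3385466449681473
```

```bash

python3 -m inch '{"translation":[[0.6,-8,-0.7],[0,-10,0],[0,-8,0],[0,-4,0],[0,0,0],[0,0,0]],"turn":[-0.002,0,0,0,0,0],"jaw":[5,5,5,5,5,5]}' 40
cat >> h.py <<'E'
def st():
    th=np.radians(-100.27);x=np.array([np.cos(th),np.sin(th)]);y=np.array([-x[1],x[0]]);o=np.array([.4914,-.049])
    S=r.sense();R,p=tool(S);q=p[:2]-o;f=np.array(S["ft_force"]);az=np.degrees(np.arctan2(R[1,2],R[0,2]))
    print("t",round(S["t"],2),"track x,y,z mm",(q@x*1e3).round(2),(q@y*1e3).round(2),(p[2]*1e3).round(2),"nose x",((q@x+.215)*1e3).round(1),"az err",(az+10.27).round(2),"F track",(f[:2]@x).round(1),(f[:2]@y).round(1),f[2].round(1),"tq",np.round(S["torque"],2),"gap",S["finger_gap"])
E
python3 - <<'E'
from h import *
st()
s=r.get_image("top")[:,:,::-1]
cv2.imwrite("pics/t9.png",cv2.convertScaleAbs(cv2.resize(s[185:225,290:370],None,fx=9,fy=9,interpolation=cv2.INTER_CUBIC),alpha=2))
s=r.get_image("scene")[:,:,::-1]
cv2.imwrite("pics/s9.png",cv2.resize(s[170:220,275:395],None,fx=6.6,fy=6.6,interpolation=cv2.INTER_CUBIC))
E
```

```text
t: 19.0
position: [0.5323, 0.1768, 0.0528]
orientation: [0.704, 0.064, 0.704, -0.063]
ft_force: [0.5, 0.7, -1.7]
finger_gap: 0.0191
t 19.0 track x,y,z mm -229.52 -0.0 52.78 nose x -14.5 az err -0.04 F track -0.8 0.4 -1.7 tq [ 0.09 -0.09  0.02] gap 0.019054494246082725
```

View pics/t9.png

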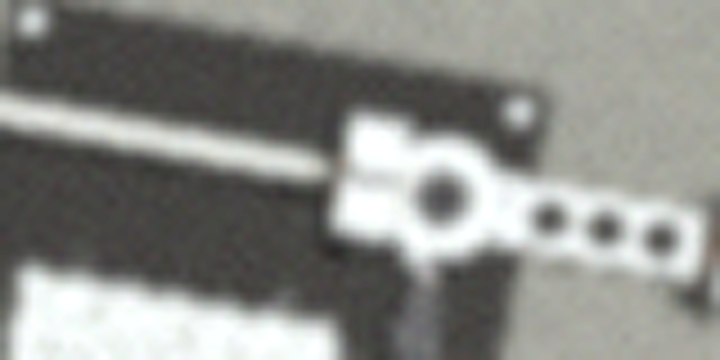

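View pics/s9.png

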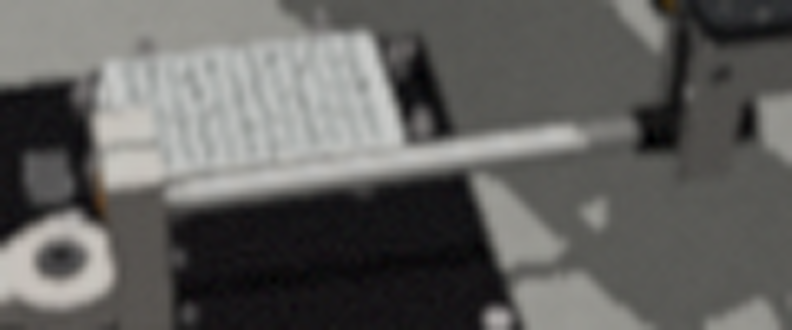

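```bash

python3 -m inch '{"translation":[[0,-4,0],[0,-4,0],[0,-4,0],[0,0,0]],"turn":[0,0,0,0],"jaw":[5,5,5,5]}' 40
python3 -c 'from h import *;st()'
python3 -m inch '{"translation":[[0,-4,0],[0,-4,0],[0,-4,0],[0,0,0]],"turn":[0,0,0,0],"jaw":[5,5,5,5]}' 40
python3 -c 'from h import *;st()'
```

```text
t: 19.43
position: [0.5299, 0.1647, 0.0526]
orientation: [0.704, 0.063, 0.704, -0.063]
ft_force: [-0.1, -0.1, -1.4]
finger_gap: 0.019
t 19.43 track x,y,z mm -217.13 -0.21 52.56 nose x -2.1 az err -0.02 F track 0.1 -0.1 -1.4 tq [-0.05 -0.04  0.01] gap 0.019036135604969733
t: 19.77
position: [0.5278, 0.1529, 0.0526]
orientation: [0.704, 0.063, 0.704, -0.064]
ft_force: [-1.1, 0.2, 0.3]
finger_gap: 0.0188
t 19.77 track x,y,z mm -205.11 -0.18 52.59 nose x 9.9 az err -0.03 F track -0.0 -1.1 0.3 tq [-0.04 -0.02 -0.01] gap 0.01876205689718586
```

```bash

python3 -m inch '{"translation":[[-0.4,-6,0.2],[0,-6,0],[0,-6,0],[0,-6,0],[0,-6,0],[0,0,0]],"turn":[0,0,0,0,0,0],"jaw":[5,5,5,5,5,5]}' 40
python3 -c 'from h import *;st()'
python3 -m inch '{"translation":[[0,-6,0],[0,-6,0],[0,-6,0],[0,-6,0],[0,-6,0],[0,-6,0],[0,-6,0],[0,0,0]],"turn":[0,0,0,0,0,0,0,0],"jaw":[5,5,5,5,5,5,5,5]}' 40
python3 -c 'from h import *;st()'
python3 -m inch '{"translation":[[0,-6,0],[0,-6,0],[0,-6,0],[0,-6,0],[0,-6,0],[0,0,0]],"turn":[0,0,0,0,0,0],"jaw":[5,5,5,5,5,5]}' 40
python3 - <<'E'
from h import *
st()
s=r.get_image("top")[:,:,::-1]
cv2.imwrite("pics/t10.png",cv2.convertScaleAbs(cv2.resize(s[180:235,310:400],None,fx=8,fy=8,interpolation=cv2.INTER_CUBIC),alpha=2))
s=r.get_image("scene")[:,:,::-1]
cv2.imwrite("pics/s10.png",cv2.resize(s[170:230,220:340],None,fx=6.6,fy=6.6,interpolation=cv2.INTER_CUBIC))
E
```

```text
t: 20.27
position: [0.5226, 0.1229, 0.053]
orientation: [0.704, 0.064, 0.704, -0.064]
ft_force: [-0.1, -0.1, -0.5]
finger_gap: 0.0189
t 20.27 track x,y,z mm -174.73 0.06 53.01 nose x 40.3 az err -0.05 F track 0.1 -0.1 -0.5 tq [-0.08 -0.07 -0.03] gap 0.018905148711200522
t: 20.93
position: [0.5151, 0.0816, 0.053]
orientation: [0.704, 0.063, 0.704, -0.064]
ft_force: [-0.8, 0.1, -1.8]
finger_gap: 0.019
t 20.93 track x,y,z mm -132.77 0.05 52.99 nose x 82.2 az err -0.04 F track 0.1 -0.8 -1.8 tq [ 0.01 -0.08 -0.02] gap 0.018952657236579965
t: 21.43
position: [0.5098, 0.0521, 0.053]
orientation: [0.704, 0.063, 0.704, -0.064]
ft_force: [-0.8, -0.4, -0.6]
finger_gap: 0.019
t 21.43 track x,y,z mm -102.79 0.03 53.0 nose x 112.2 az err -0.04 F track 0.5 -0.7 -0.6 tq [-0.01 -0.07  0.04] gap 0.019023346796743775
```

View pics/t10.png

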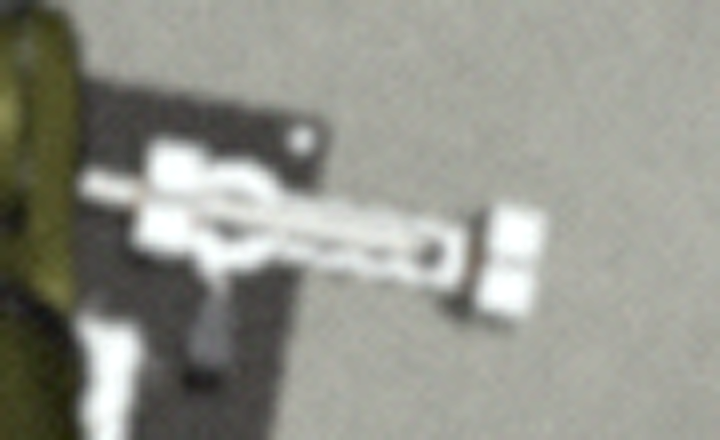

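View pics/s10.png

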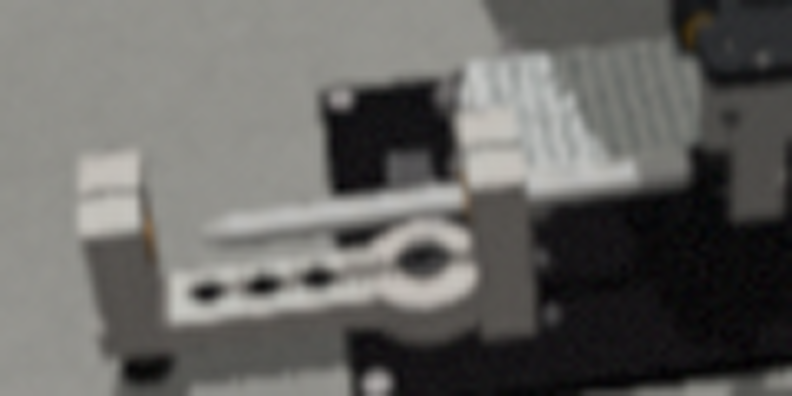

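```bash

python3 -m inch '{"translation":[[0,-5,0],[0,-5,0],[0,-5,0],[0,-5,0],[0,0,0]],"turn":[0,0,0,0,0],"jaw":[5,5,5,5,5]}' 40
python3 -c 'from h import *;st()'
python3 -m inch '{"translation":[[0,-4,0],[0,-4,0],[0,-4,0],[0,-4,0],[0,-4,0],[0,0,0]],"turn":[0,0,0,0,0,0],"jaw":[5,5,5,5,5,5]}' 40
python3 -c 'from h import *;st()'
```

```text
t: 21.95
position: [0.5062, 0.0326, 0.053]
orientation: [0.704, 0.063, 0.704, -0.064]
ft_force: [0.1, -0.5, -1.3]
finger_gap: 0.0189
t 21.95 track x,y,z mm -82.94 0.02 52.98 nose x 132.1 az err -0.04 F track 0.5 0.2 -1.3 tq [ 0.01 -0.05  0.03] gap 0.018907858975845064
t: 22.45
position: [0.5027, 0.0131, 0.053]
orientation: [0.704, 0.063, 0.704, -0.063]
ft_force: [0.3, 0.0, 0.1]
finger_gap: 0.0192
t 22.45 track x,y,z mm -63.15 0.02 53.0 nose x 151.9 az err -0.03 F track -0.1 0.3 0.1 tq [-0.07 -0.05 -0.03] gap 0.019231676924405774
```

```bash

python3 -m inch '{"translation":[[0,-4,0],[0,-4,0],[0,-4,0],[0,-4,0],[0,-4,0],[0,0,0],[0,0,0],[0,0,0]],"turn":[0,0,0,0,0,0,0,0],"jaw":[5,5,5,5,5,5,5,5]}' 40
python3 - <<'E'
from h import *
st()
s=r.get_image("top")[:,:,::-1]
a=cv2.convertScaleAbs(cv2.resize(s[185:235,310:400],None,fx=8,fy=8,interpolation=cv2.INTER_CUBIC),alpha=2)
s=r.get_image("scene")[:,:,::-1]
b=cv2.resize(s[165:225,210:330],None,fx=6,fy=6,interpolation=cv2.INTER_CUBIC)
cv2.imwrite("pics/t11.png",a);cv2.imwrite("pics/s11.png",b)
E
```

```text
t: 23.12
position: [0.4992, -0.0059, 0.053]
orientation: [0.704, 0.063, 0.704, -0.063]
ft_force: [0.3, -0.0, -1.9]
finger_gap: 0.0188
t 23.12 track x,y,z mm -43.82 0.03 53.0 nose x 171.2 az err -0.01 F track -0.0 0.3 -1.9 tq [-0.02  0.02 -0.01] gap 0.018828676339638976
```

View pics/t11.png

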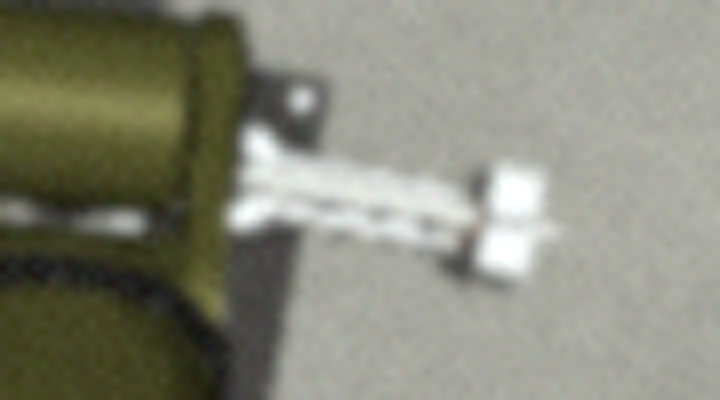

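View pics/s11.png

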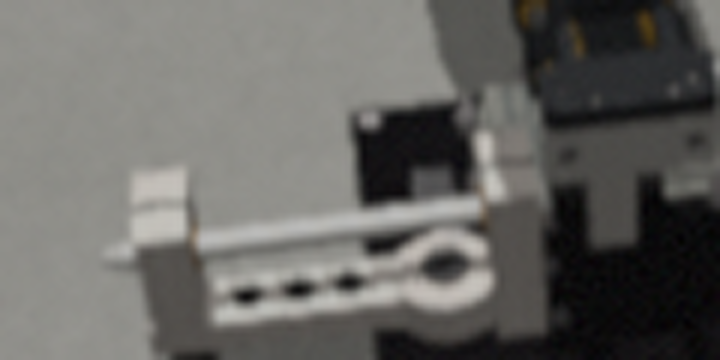

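```bash

python3 -m inch '{"translation":[[0,-1,0],[0,-1,0],[0,-0.5,0],[0,0,0],[0,0,0],[0,0,0],[0,0,0]],"turn":[0,0,0,0,0,0,0],"jaw":[5,5,5,5,5,5,5]}' 40
python3 - <<'E'
from h import *
st()
o=np.array([.4914,-.049,.072]);th=np.radians(-100.27);x=np.array([np.cos(th),np.sin(th),0])
print([((proj("scene",o+k*x)-[210,165]+.5)*6).round() for k in(.156,.163,.1735)])
s=r.get_image("scene")[:,:,::-1]
cv2.imwrite("pics/s12.png",cv2.resize(s[180:230,205:285],None,fx=9,fy=9,interpolation=cv2.INTER_CUBIC))
print([((proj("scene",o+k*x)-[205,180]+.5)*9).round() for k in(.156,.163,.1735)])
E
```

```text
t: 23.8
position: [0.4988, -0.0083, 0.053]
orientation: [0.704, 0.063, 0.704, -0.063]
ft_force: [-0.1, 0.2, -0.6]
finger_gap: 0.0192
t 23.8 track x,y,z mm -41.32 0.03 53.02 nose x 173.7 az err -0.0 F track -0.2 -0.1 -0.6 tq [ 0.    0.01 -0.06] gap 0.01919126640634366
[array([142., 253.]), array([125., 255.]), array([ 99., 258.])]
[array([257., 245.]), array([232., 248.]), array([194., 253.])]
```

View pics/s12.png

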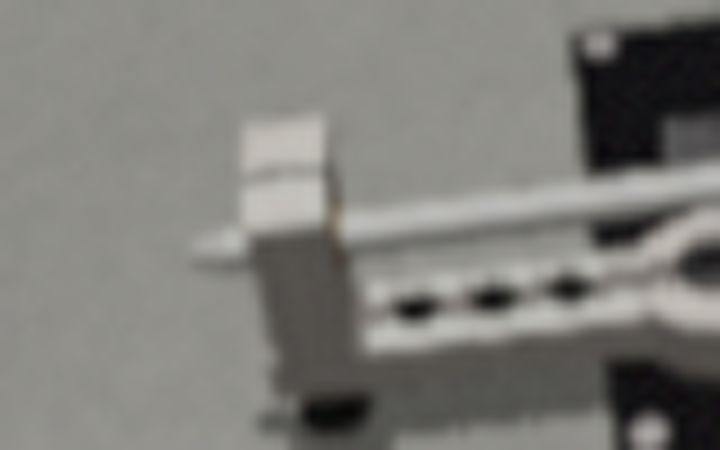

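The nose tip is at pixel (193,250) in the crop; I predicted (194,253) for 17.5 mm past the block face. The wrist force is within sensor noise, so I am handing in.

```bash
python3 -c 'from station import r;print(r.finish_job())'
```

```text
the job is handed in; nothing more can be done
None
```

The job is handed in at about 24 s of the 72 s allowed: the arm is swung out to its end stop, and the rod is through both clamp blocks with its handle still gripped. No verdict was reported.

- **Support arm:** It was not fully folded at the start; I measured it about 0.23 rad out already. I swung it with the shut fingers until the force dropped as it snapped over, then rose at the end stop. Pushing on at the stop peaked at about 55 N (47 N sideways) before I backed off. A wrist-camera fit then put the blocks 145.6 mm apart and in line within about 0.1°.
- **Rod:** I took the one in the grey rest. It measured about 241 mm, while the two on the bench are clearly longer (handle middle to nose about 270 mm instead of 215 mm).
- **Feeding:** The rod went through both bores with wrist readings under about 2 N, which is sensor noise.
- **Last check:**
  - **Nose:** about 17.5 mm past the arm block's outer face, with the scene picture agreeing to about a pixel.
  - **Handle:** its middle is 41 mm before the base bore.
  - **Alignment:** the tool is within 0.1 mm and 0.1° of the measured bore line.
  - **Grip:** the commanded force is 40 N, and the wrist force is under 1 N.

Two checks disagreed slightly:
- **Camera offsets:** The scene and top cameras differed from the wrist camera by a few millimetres, so I relied on the wrist camera.
- **Finger gap:** It read 18.8 to 19.2 mm on the 20 mm handle, with no sign of slip.

I saw no contact with the microplate, tip box, plate carriage or hex key, though I took no final measurement of their positions.

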